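Hand-spin check of a bench centrifuge rotor

TASK

Check that the centrifuge rotor runs freely: raise the lid right up, then push the rotor round anticlockwise (seen from above) with the fingers and let go, so that it keeps turning on its own for about a second or longer and gets through at least a turn and a quarter in all; push it again if it falls short. Leave the lid up until the rotor has come to rest by itself, then bring the lid down gently (do not let it slam) until it is fully shut. Leave the other things on the bench alone.

Things in the scene. Friction and masses are not known exactly. Their poses are not given: they have to be found in the camera images.
- centrifuge: white box-shaped bench centrifuge with a grey front panel, fixed to the bench, 190 (x) by 200 (y) by 100 mm high without the lid; origin under its centre on the bench, its x axis points from its front to the hinge side, y to its left, z up. A round bowl 164 mm wide, open at the top, with its floor 40 mm above the bench, holds the rotor; bowl and rotor share the vertical line through the origin.
- lid (a joint): angle of the grey lid (195 by 200 by 26 mm, 0.25 kg) about the level hinge at its back edge: 0 = shut, grows as the front edge rises, stop at 1.65 (just past upright). The stiff hinge (0.45 N m) holds the lid where it is left; the tab needs about 3 N to move up.
- lid_tab (a point): centre of the round end (16 mm thick, 26 mm wide along the hinge direction) of the black grip tab on the lid's front edge, 229 mm from the hinge line along the lid and 13 mm above it when shut, 32 mm ahead of the lid's front edge. It can be gripped from above across its 26 mm width, with the fingers either side of it along the centrifuge's y axis, and turns between the fingers as it is swung.
- lid_hinge (a point): point on the hinge axis in the middle of the lid's width: 100 mm behind the centrifuge's origin and 100 mm above the bench. The axis runs along the centrifuge's y.
- rotor (a joint): angle of the rotor about the upright spindle, positive anticlockwise seen from above, counted on over many turns; starts between -0.5 and 0.5. At 0 the red bucket points along the centrifuge's +x (to the hinge). Light bearing: pushed off at 8 rad/s it coasts about 3.5 s and two turns, at 4 rad/s about 2 s and 0.7 turn.
- rotor_axis (a point): point on the spindle axis at the height of the bucket tops, 115 mm above the bench and 15 mm above the housing's rim. A hub, 40 mm wide at its foot and 26 mm higher up, rises to 96 mm above the bench; low arms (top 61 mm above the bench) join it to the four buckets. The gap between neighbouring buckets, 47 mm wide, is free down to the bowl floor.
- red_bucket (a point): centre of the top of the red bucket. The rotor carries four upright round buckets (solid to the touch, one red, three blue), 26 mm in diameter and 66 mm high, 90 degrees apart, their centres 52 mm from the spindle axis.
- slide_case: flat blue slide case, 194 by 167 by 34 mm; bystander; origin under its centre.
- blue_cup: white cup with blue lid, 48 mm wide, 60 mm high; bystander; origin under its centre.
- red_cup: white cup with red lid, 48 mm wide, 60 mm high; bystander; origin under its centre.
- oil_bottle: brown dropper bottle, 38 mm wide, 124 mm high; bystander; origin under its centre.
- jar: white square open jar, 111 by 111 by 172 mm; bystander; origin under its centre.
- pen: white and red pen, 145 mm long, 9 mm thick; bystander; origin under its centre.

How it is judged:
By the outcome, as a careful person would: the job done as asked, in the order asked, and still so for the second after the job is handed in, with the robot touching nothing.
It also fails if it takes over 72 s, if anything falls off the work surface, if the arm or the gripper's body presses on something with over 40 N, if the wrist force passes 120 N, or if a joint passes its speed limit or range.

ROBOT

A 6-joint arm with a two-finger parallel gripper is mounted at the origin on a cart in front of the work surface, level with it; the furniture and walls round the work are solid. World frame = base frame: x ahead of the robot, y to its left, z up, the work surface at z = 0. Lengths are in mm, angles in rad, forces in N, time in s.
With the tool pointing down it reaches from about 400 to 925 mm from the base axis. Payload 12.5 kg.
Tool frame: the origin (TCP) lies on the centre line of the jaws, within the pads' length; the fingertips stand 25 mm ahead of it and the grasp point (between the pads) lies 6 mm ahead of it (env.tip_extent is the distance from the TCP to the fingertips, in mm); x points along the fingers, z is the direction in which the jaws open and shut, and the axes are right-handed (so a half turn about x gives the same grasp; the last joint's range is limited). The gripper opens to 95 mm and grips with 3 to 60 N. Pads are 20 mm wide; open, the fingers measure 119 mm over their backs; the gripper's body (75 mm by 180 mm) begins 59 mm behind the grasp point.
Start: joints at [-1.432, 0.491, 1.559, -0, 1.092, -0.106], TCP at [151.498, -606.376, 239.661] pointing down, gripper open.
Joint ranges: [-3.1, 3.1], [-0.84, 2.19], [0.05, 2.79], [-1.13, 4.28], [0.06, 2.93], [-2.69, 2.69]. Speed limits (rad/s): [2.22, 2.22, 2.79, 3.14, 3.14, 3.14].

INTERFACE

Orientations are given as [roll, pitch, yaw] about the fixed x, y, z axes, in that order (R = Rz(yaw) Ry(pitch) Rx(roll)).
In Python, from cell import env gives the robot as it stands.
- The arm moves only by the tool step_arm, never from a script. Its argument "rows" is a list of rows, each a list of 6 numbers: the shift along the tool's x, y, z in mm, then the turn, a rotation vector about the tool's x, y, z in rad. In form: [[x, y, z, wx, wy, wz], ...]. A call has 1 to 8 rows; each row shifts and turns the pose as measured when the row begins, along the tool's axes as they then stand; what a row does not reach is not made up. A row lasts 1/8 s, in which the tool goes at most 62.5 mm and 10.7 degrees, less where a joint would pass 70% of its speed; a pose out of reach is approached as far as the arm can. A call is refused whole if a number of a shift passes 62.5 or a number of a turn 0.188, either way. A call with a gripper value outside its range is refused whole. "grip" is the finger opening in mm, from 0 to 95.1, set as the call begins (left out, the last holds). The fingers move at their own pace and stop on an object; the grip force is fixed at half the most. Time passes only in rows, so rows that do not move let the fingers close. It gives the time, the measured TCP pose, the force and the opening at its end, in the units of the state.
- env.state(): the state, without advancing time (a new reading comes with each control period).
- env.read_camera(name): name is "scene" or "top"; returns the picture (420x560x3 uint8, red, green, blue); there is no depth.
- env.get_calibration(name): a dict with "fx", "fy", "cx", "cy" (pixels), "D" ([k1, k2, p1, p2, k3] as OpenCV has them; the pictures are not rectified), "pose" (4x4, takes a point from camera to world coordinates). Camera axes: x right, y down, z forward; pixel columns grow to the right and rows downward; lengths in mm; the calibration is good to about 2 mm. A picture is of the moment at which its call begins. get_calibration takes no time and is no camera call.
- env.job_done(): hands the job in, once; it reports no verdict.
The state is a dict: "t": time; "joints": joint angles; "qvel": joint speeds; "tau": joint torques, N m; "eef_pos": TCP position; "tcp_rot": TCP orientation; "ft_force": force on the tool from outside, world axes, zero at the start; "moment": the same for the moment, N m; "opening": opening from 0.0 (shut) to 1.0 (fully open).
Only numpy, scipy, OpenCV 4.12 (cv2) and the standard library are available. Lean on these libraries where they do the work, as an engineer would, in place of code of your own. Each camera call takes 0.05 s, during which the arm holds its last target.

## Working session

There is one attempt and no reset: what is moved stays moved. The work goes in short steps, Python scripts to look and compute and a tool call to move; the robot and the scene stay as the last step left them, time stands still between calls to the robot, and variables do not carry over. Pictures are saved under pics/ and viewed, and the job is handed in when it is done.

Besides the shell and the picture viewer there is one more tool, called as name([rows], argument=value, ...), one row to a line, values as JSON. step_arm: Moves the arm, as the interface text tells. Its arguments: {"type":"object","properties":{"rows":{"type":"array","items":{"type":"array","items":{"type":"number"}}},"grip":{"type":"number"}},"required":["rows"]}

```bash
mkdir -p pics; ls; python3 - <<'E'
from cell import env
import cv2,numpy as np
print(env.state())
for n in("scene","top"):
    cv2.imwrite(f"pics/{n}0.png",env.read_camera(n)[:,:,::-1])
    c=env.get_calibration(n);print(n,c)
E
```

```text
pics
{'t': 0.0, 'joints': array([-1.43156901e+00,  4.91531626e-01,  1.55944645e+00, -4.00084521e-06,
        1.09169494e+00, -1.05603390e-01]), 'qvel': array([ 0.00110552,  0.0003014 ,  0.00201272, -0.0012779 , -0.00111769,
       -0.00032262]), 'tau': array([-2.62897656e-04, -6.12644148e+01, -2.58180678e+01,  6.92770234e-02,
        4.82588774e-02, -8.59797728e-05]), 'eef_pos': array([ 151.48419536, -606.14268975,  239.08012059]), 'tcp_rot': array([3.03927371, 1.56971596, 1.71330994]), 'ft_force': array([-0.3234613 , -0.12074577,  0.07079861]), 'moment': array([-0.0446638 , -0.0185482 , -0.01540933]), 'opening': 1.0014907166312648}
scene {'fx': 428.4073668612281, 'fy': 428.4073668612281, 'cx': 283.9458399518055, 'cy': 206.80633386649993, 'D': array([-0.04564449,  0.        ,  0.        ,  0.        ,  0.        ]), 'pose': array([[-6.02958425e-01, -5.50200061e-01,  5.77685928e-01,
        -8.07734780e+01],
       [-7.97760682e-01,  4.19796158e-01, -4.32838399e-01,
         6.06191553e+02],
       [-4.36261982e-03, -7.21838679e-01, -6.92047606e-01,
         8.39849681e+02],
       [ 0.00000000e+00,  0.00000000e+00,  0.00000000e+00,
         1.00000000e+00]])}
top {'fx': 497.6213414786383, 'fy': 497.6213414786383, 'cx': 278.9493756709796, 'cy': 212.53917322414128, 'D': array([0.05399262, 0.        , 0.        , 0.        , 0.        ]), 'pose': array([[-1.27273035e-02, -9.84106367e-01,  1.77123331e-01,
         3.35697479e+02],
       [-9.99618556e-01,  1.68643318e-02,  2.18709053e-02,
         1.28660004e+02],
       [-2.45103638e-02, -1.76777411e-01, -9.83945623e-01,
         1.23869645e+03],
       [ 0.00000000e+00,  0.00000000e+00,  0.00000000e+00,
         1.00000000e+00]])}
```

View pics/scene0.png

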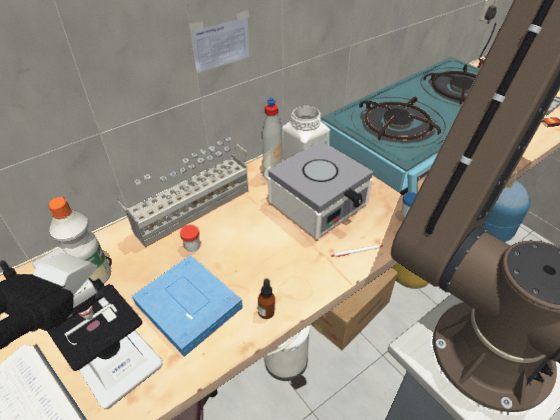

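View pics/top0.png

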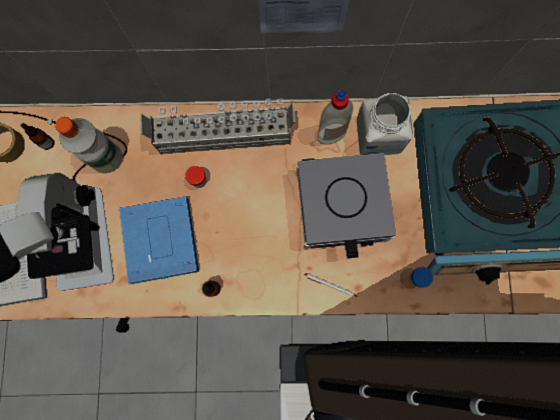

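The scene view shows the centrifuge at about (320,190) with its black tab at (352,198). The top view shows the lid at about (347,198) and the tab at (352,248), with the jar behind it, the stove to the right, and the pen and blue cup in front.

```bash
cat > h.py <<'E'
import numpy as np,cv2
from cell import env
def ray(n,uv):
    c=env.get_calibration(n);K=np.array([[c['fx'],0,c['cx']],[0,c['fy'],c['cy']],[0,0,1]])
    p=cv2.undistortPoints(np.array(uv,float).reshape(-1,1,2),K,c['D']).reshape(-1,2)
    d=np.c_[p,np.ones(len(p))]@c['pose'][:3,:3].T
    return c['pose'][:3,3],d
def plane(n,uv,z):
    o,d=ray(n,uv);return o+d*((z-o[2])/d[:,2])[:,None]
def proj(n,P):
    c=env.get_calibration(n);K=np.array([[c['fx'],0,c['cx']],[0,c['fy'],c['cy']],[0,0,1]])
    T=np.linalg.inv(c['pose']);r,_=cv2.Rodrigues(T[:3,:3])
    return cv2.projectPoints(np.array(P,float).reshape(-1,3),r,T[:3,3],K,c['D'])[0].reshape(-1,2)
E
python3 - <<'E'
from h import *
im=cv2.imread('pics/top0.png');cv2.imwrite('pics/topc.png',cv2.resize(im[130:310,260:460],None,fx=4,fy=4,interpolation=cv2.INTER_NEAREST)[:600])
im2=cv2.imread('pics/scene0.png');cv2.imwrite('pics/scc.png',cv2.resize(im2[130:250,250:400],None,fx=5,fy=5,interpolation=cv2.INTER_NEAREST))
print(im[170,330],im[220,380],im[248,352])
E
```

```text
[104  98  99] [105 102 102] [19 18 19]
```

View pics/topc.png

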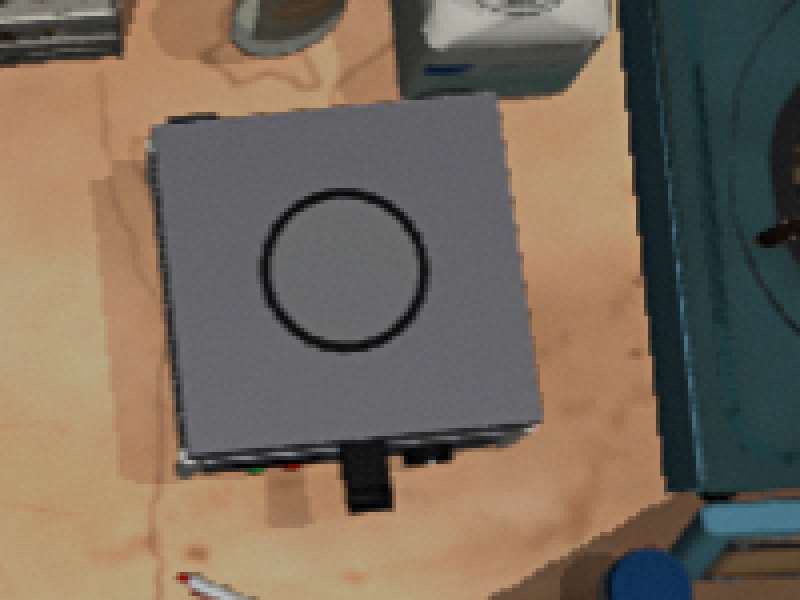

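View pics/scc.png

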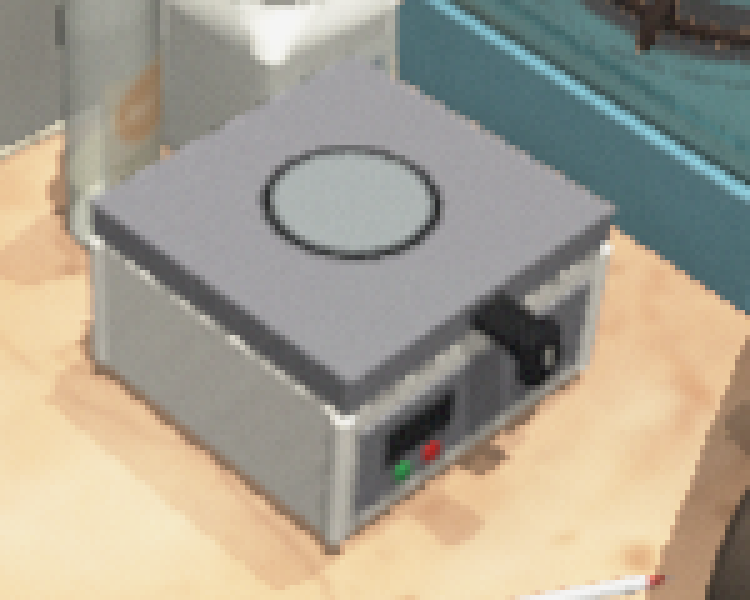

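```bash
python3 - <<'E'
from h import *
im=cv2.imread('pics/top0.png').astype(int)
m=((im.max(2)-im.min(2)<14)&(abs(im.mean(2)-101)<14)).astype(np.uint8)
m[:, :290]=0;m[:,400:]=0;m[:150]=0;m[250:]=0
m=cv2.morphologyEx(m,cv2.MORPH_CLOSE,np.ones((9,9)));m=cv2.morphologyEx(m,cv2.MORPH_OPEN,np.ones((9,9)))
c=max(cv2.findContours(m,0,1)[0],key=cv2.contourArea)
p=plane('top',c.reshape(-1,2),126)[:,:2]
r=cv2.minAreaRect(p.astype(np.float32));print(r);print(cv2.boxPoints(r))
co=[(306.5,243),(298.2,161.2),(384.3,153.2),(395.3,235.5)]
P=plane('top',co,126);print(P.round(1))
sc=[(250+347/5,130+380/5),(250+92/5,130+210/5),(250+612/5,130+212/5)]
print('scene FL,BL,FR',plane('scene',sc,126).round(1))
print('tab', plane('top',[(260+369/4,130+500/4),(260+341/4+6,130+441/4)],121).round(1))
for k,u in dict(pen1=(306,275),pen2=(355,295)).items(): print(k,plane('top',[u],5))
print('bluecup',plane('top',[(422,277)],60),'stove',plane('top',[(420,108),(434,250)],100))
print('jar top',plane('top',[(360,97),(412,97),(412,150)],172))
E
```

```text
((565.8009643554688, 1.5472335815429688), (197.08856201171875, 199.0670166015625), 4.600215435028076)
[[ 459.5913     92.85659 ]
 [ 475.557    -105.569145]
 [ 672.0106    -89.76212 ]
 [ 656.0449    108.66361 ]]
[[ 465.5   92.4  126. ]
 [ 655.8  107.4  126. ]
 [ 670.6  -91.   126. ]
 [ 479.4 -105.9  126. ]]
scene FL,BL,FR [[ 465.5   90.   126. ]
 [ 645.6  112.4  126. ]
 [ 478.3 -104.1  126. ]]
tab [[437.6  -9.2 121. ]
 [470.8  -8.3 121. ]]
pen1 [[400.64040371  91.55661464   5.        ]]
pen2 [[350.9244218  -26.26110945   5.        ]]
bluecup [[ 389.97178463 -175.73901922   60.        ]] stove [[ 787.99405065 -185.41931385  100.        ]
 [ 448.45960871 -196.17466876  100.        ]]
jar top [[ 789.12818316  -33.69404959  172.        ]
 [ 785.79048494 -149.35335334  172.        ]
 [ 662.68331379 -142.61759368  172.        ]]
```

```bash
cat >> h.py <<'E'
from scipy.spatial.transform import Rotation as R
yaw=0.077; O=np.array([567,1,0.]); ex=np.array([np.cos(yaw),np.sin(yaw),0]);ey=np.array([-np.sin(yaw),np.cos(yaw),0])
def W(x,y,z): return O+ex*x+ey*y+np.array([0,0,z])
def cur():
    s=env.state();return s['eef_pos'],R.from_euler('xyz',s['tcp_rot'])
# goal: tool x down, tool z along sgn*ey
def goalR(sgn=1,dy=0): 
    q=R.from_euler('z',dy).as_matrix()
    x=np.array([0,0,-1.]);z=q@ey*sgn;y=np.cross(z,x);return R.from_matrix(np.c_[x,y,z])
def rows(wps,G,n,p=None,r=None):
    "wps: list of (pos), n rows each; linear"
    if p is None:p,r=cur()
    out=[]
    for w,k in zip(wps,n):
        rv=(r.inv()*G).as_rotvec()
        for i in range(k):
            t=p+(w-p)/(k-i); r2=r*R.from_rotvec(rv/k)
            d=r.inv().apply(t-p);v=(r.inv()*r2).as_rotvec()
            out.append([*d.round(1),*v.round(3)]);p=t;r=r2
    return out
def show(rs):
    for x in rs: print([float(v) for v in x])
E
python3 - <<'E'
from h import *
p,r=cur();print(r.as_matrix().round(3))
G=[goalR(s) for s in(1,-1)]
for g in G:print((r.inv()*g).as_rotvec())
print(W(100,0,100),W(-129,0,113))
E
```

```text
[[-0.     0.97   0.242]
 [ 0.001  0.242 -0.97 ]
 [-1.     0.    -0.001]]
[-2.97377546e+00 -4.46438740e-06 -1.48729168e-03]
[ 1.67816828e-01 -9.97922975e-04  2.99545464e-06]
[666.70369644   8.69239337 100.        ] [438.38223159  -8.92318745 113.        ]
```

```bash
python3 - <<'E'
from h import *
show(rows([np.array([400,-330,240.]),W(-129,0,215)],goalR(-1),[8,7]))
E
```

```text
[-0.1, 38.5, -26.0, 0.021, -0.0, 0.0]
[-0.1, 38.0, -26.8, 0.021, -0.0, 0.0]
[-0.1, 37.4, -27.6, 0.021, -0.0, 0.0]
[-0.1, 36.8, -28.3, 0.021, -0.0, 0.0]
[-0.1, 36.2, -29.1, 0.021, -0.0, 0.0]
[-0.1, 35.6, -29.9, 0.021, -0.0, 0.0]
[-0.1, 34.9, -30.6, 0.021, -0.0, 0.0]
[-0.1, 34.3, -31.3, 0.021, -0.0, 0.0]
[3.6, 9.0, -45.3, 0.0, 0.0, 0.0]
[3.6, 9.0, -45.3, 0.0, 0.0, 0.0]
[3.6, 9.0, -45.3, 0.0, 0.0, 0.0]
[3.6, 9.0, -45.3, 0.0, 0.0, 0.0]
[3.6, 9.0, -45.3, 0.0, 0.0, 0.0]
[3.6, 9.0, -45.3, 0.0, 0.0, 0.0]
[3.6, 9.0, -45.3, 0.0, 0.0, 0.0]
```

step_arm([
  [0, 38.5, -26, 0.021, 0, 0],
  [0, 38, -27, 0.021, 0, 0],
  [0, 37.5, -27.5, 0.021, 0, 0],
  [0, 37, -28, 0.021, 0, 0],
  [0, 36, -29, 0.021, 0, 0],
  [0, 35.5, -30, 0.021, 0, 0],
  [0, 35, -30.5, 0.021, 0, 0],
  [0, 34, -31, 0.021, 0, 0],
], grip=60)

```text
t: 1.1
eef_pos: [405.6, -324.2, 237.1]
tcp_rot: [-2.85, 1.566, 1.928]
ft_force: [0.8, 0.8, -0.3]
opening: 0.629
```

```bash
python3 - <<'E'
from h import *
print(cur()[0],env.state()['t']);show(rows([W(-129,0,215)],goalR(-1),[7]))
E
```

```text
[ 405.61444448 -324.20474029  237.09510948] 1.1
[3.3, 7.6, -44.6, -0.002, -0.001, 0.0]
[3.3, 7.7, -44.6, -0.002, -0.001, 0.0]
[3.3, 7.8, -44.6, -0.002, -0.001, 0.0]
[3.3, 7.9, -44.6, -0.002, -0.001, 0.0]
[3.2, 7.9, -44.6, -0.002, -0.001, 0.0]
[3.2, 8.0, -44.6, -0.002, -0.001, 0.0]
[3.2, 8.1, -44.6, -0.002, -0.001, 0.0]
```

step_arm([
  [3, 8, -45, -0.002, 0, 0],
  [3, 8, -45, -0.002, 0, 0],
  [3, 8, -45, -0.002, 0, 0],
  [3, 8, -45, -0.002, 0, 0],
  [3, 8, -45, -0.002, 0, 0],
  [3, 8, -43, -0.002, 0, 0],
  [3, 8, -35, -0.002, 0, 0],
  [0, 0, 0, 0, 0, 0],
])

```text
t: 2.1
eef_pos: [440.4, -5.8, 215.7]
tcp_rot: [-2.677, 1.565, 2.12]
ft_force: [0.6, -0.5, 0.7]
opening: 0.63
```

```bash
python3 - <<'E'
from h import *
print(cur()[0],env.state()['t'],W(-129,0,119));show(rows([W(-129,0,119)],goalR(-1),[5]))
for n in("scene","top"): cv2.imwrite(f"pics/{n}1.png",env.read_camera(n)[:,:,::-1])
a=cv2.imread('pics/scene1.png');b=cv2.imread('pics/top1.png')
cv2.imwrite('pics/b1.png',np.hstack([cv2.resize(a[80:280,230:430],(400,400)),cv2.resize(b[120:320,250:450],(400,400))]))
E
```

```text
[440.38014409  -5.7883552  215.67157174] 2.1 [438.38223159  -8.92318745 119.        ]
[19.3, -0.4, 0.7, 0.001, -0.001, 0.001]
[19.3, -0.4, 0.7, 0.001, -0.001, 0.001]
[19.3, -0.4, 0.7, 0.001, -0.001, 0.001]
[19.3, -0.4, 0.6, 0.001, -0.001, 0.001]
[19.3, -0.4, 0.6, 0.001, -0.001, 0.001]
```

View pics/b1.png

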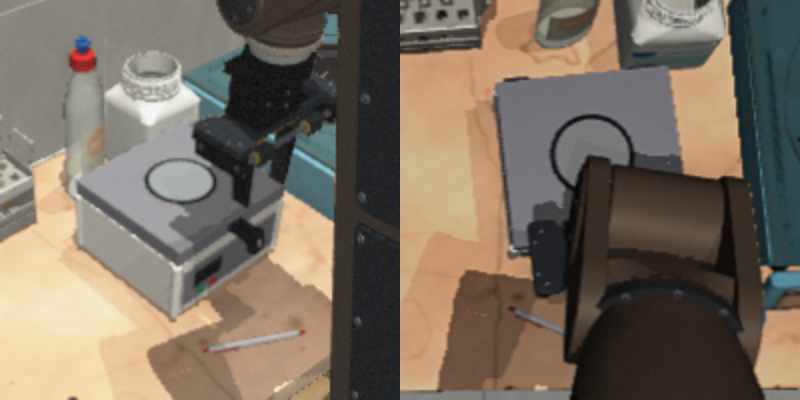

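The gripper is over the tab, with its fingers on either side of it (scene crop at about (245,190)/(290,160)). Going down.

step_arm([
  [20, -0.5, 0.7, 0, 0, 0],
  [20, -0.5, 0.7, 0, 0, 0],
  [20, -0.5, 0.7, 0, 0, 0],
  [20, -0.3, 0.6, 0, 0, 0],
  [16, -0.3, 0.6, 0, 0, 0],
  [0, 0, 0, 0, 0, 0],
])

```text
t: 2.95
eef_pos: [438.8, -17.5, 117.7]
tcp_rot: [-2.967, 1.566, 1.819]
ft_force: [-0.6, -0.3, 0.0]
opening: 0.63
```

step_arm([
  [0, 0, 0, 0, 0, 0],
  [0, 0, 0, 0, 0, 0],
  [0, 0, 0, 0, 0, 0],
  [0, 0, 0, 0, 0, 0],
  [0, 0, 0, 0, 0, 0],
], grip=10)

```text
t: 3.58
eef_pos: [438.5, -9.5, 119.3]
tcp_rot: [3.091, 1.554, 1.586]
ft_force: [0.1, -6.0, -3.0]
opening: 0.272
```

```bash
cat > arc.py <<'E'
from h import *
import sys
# tab angle now from TCP: grasp pt = TCP - 6z
H=W(100,0,100); rad=np.hypot(229,13); a0=np.arctan2(13,229)
def tcp(th,rad=rad): return H-ex*rad*np.cos(th+a0)+np.array([0,0,rad*np.sin(th+a0)+6])
if __name__=='__main__':
    p,r=cur();q=p-H-[0,0,6];print(p,env.state()['t'],'lidangle',np.arctan2(q[2],-q@ex)-a0,'rad',np.hypot(q[2],q@ex),rad,'lat',q@ey, env.state()['ft_force'].round(1))
    ths=eval(sys.argv[1]); show(rows([tcp(t) for t in ths],goalR(-1),[1]*len(ths)))
E
python3 arc.py 'np.linspace(0.08,1.1,8)'
```

```text
[438.49550396  -9.52648523 119.26396091] 3.575 lidangle 0.0011656653254523766 rad 229.31739345536099 229.36869882353173 lat -0.6102235478833798 [ 0.1 -6.  -3. ]
[-18.0, 1.7, -0.9, -0.011, -0.017, -0.001]
[-32.7, 6.9, 0.0, 0.0, 0.0, 0.0]
[-31.3, 11.6, 0.0, 0.0, -0.0, -0.0]
[-29.3, 16.0, 0.0, 0.0, 0.0, 0.0]
[-26.6, 20.1, 0.0, 0.0, 0.0, 0.0]
[-23.4, 23.8, 0.0, 0.0, 0.0, 0.0]
[-19.7, 26.9, 0.0, 0.0, 0.0, 0.0]
[-15.6, 29.5, 0.0, 0.0, 0.0, 0.0]
```

step_arm([
  [-12, 1, 0, 0, -0.01, 0],
  [-25, 5, 0, 0, -0.007, 0],
  [-27, 8, 0, 0, 0, 0],
  [-26, 11, 0, 0, 0, 0],
  [-25, 14, 0, 0, 0, 0],
])

```text
t: 4.2
eef_pos: [479.0, -6.2, 240.3]
tcp_rot: [1.313, 1.566, -0.192]
ft_force: [14.1, 6.4, -16.2]
opening: 0.271
```

```bash
python3 arc.py 'np.arange(0.5,1.66,0.13)'
```

```text
[478.96815236  -6.23242408 240.30673704] 4.2 lidangle 0.5627931811237505 rad 231.31254045355914 229.36869882353173 lat -0.4392381406209225 [ 14.1   6.4 -16.2]
[13.1, -6.5, -0.4, -0.011, 0.001, -0.005]
[-24.2, 17.4, 0.0, -0.0, 0.0, -0.0]
[-21.8, 20.3, 0.0, 0.0, 0.0, 0.0]
[-18.9, 23.0, 0.0, 0.0, 0.0, 0.0]
[-15.8, 25.3, -0.0, 0.0, 0.0, 0.0]
[-12.4, 27.1, 0.0, 0.0, 0.0, 0.0]
[-8.8, 28.5, 0.0, 0.0, 0.0, 0.0]
[-5.0, 29.4, 0.0, 0.0, 0.0, 0.0]
[-1.2, 29.8, 0.0, 0.0, 0.0, 0.0]
```

```bash
python3 arc.py 'np.arange(0.68,1.66,0.12)'
```

```text
[478.96815236  -6.23242408 240.30673704] 4.2 lidangle 0.5627931811237505 rad 231.31254045355914 229.36869882353173 lat -0.4392381406209225 [ 14.1   6.4 -16.2]
[-19.7, 18.5, -0.6, -0.011, 0.001, -0.005]
[-19.2, 19.7, -0.0, -0.0, 0.0, -0.0]
[-16.7, 21.8, 0.0, 0.0, 0.0, 0.0]
[-14.0, 23.7, 0.0, 0.0, 0.0, 0.0]
[-11.1, 25.2, -0.0, 0.0, 0.0, 0.0]
[-8.0, 26.3, 0.0, 0.0, 0.0, 0.0]
[-4.8, 27.1, 0.0, 0.0, 0.0, 0.0]
[-1.5, 27.5, 0.0, 0.0, 0.0, 0.0]
[1.8, 27.4, 0.0, 0.0, 0.0, 0.0]
```

step_arm([
  [-19.5, 18.5, -0.5, -0.01, 0, 0],
  [-19, 20, 0, 0, 0, 0],
  [-16.5, 22, 0, 0, 0, 0],
  [-14, 23.5, 0, 0, 0, 0],
])

```text
t: 4.7
eef_pos: [562.3, 0.8, 314.0]
tcp_rot: [0.947, 1.567, -0.55]
ft_force: [6.0, 2.2, -21.5]
opening: 0.265
```

```bash
python3 arc.py 'list(np.arange(1.15,1.67,0.1))+[1.65]'
```

```text
[562.25533882   0.76839612 314.03894176] 4.7 lidangle 1.0476418341145497 rad 232.9215156610258 229.36869882353173 lat 0.13406037226361775 [  6.    2.2 -21.5]
[-6.2, 23.1, 0.1, -0.003, 0.002, -0.003]
[-7.1, 21.8, 0.0, 0.0, 0.0, 0.0]
[-4.9, 22.4, 0.0, 0.0, 0.0, 0.0]
[-2.6, 22.8, 0.0, 0.0, 0.0, 0.0]
[-0.3, 22.9, -0.0, 0.0, 0.0, 0.0]
[2.0, 22.8, -0.0, 0.0, 0.0, 0.0]
[-0.0, -0.0, 0.0, 0.0, 0.0, 0.0]
```

step_arm([
  [-5, 23, 0, 0, 0, 0],
  [-5, 22, 0, 0, 0, 0],
  [-3.5, 22, 0, 0, 0, 0],
])

```text
t: 5.08
eef_pos: [627.3, 6.2, 333.5]
tcp_rot: [-0.371, 1.568, -1.869]
ft_force: [-2.7, 1.8, -6.8]
opening: 0.274
```

```bash
python3 arc.py 'list(np.arange(1.45,1.67,0.1))+[1.65]'
```

```text
[627.33603107   6.20504826 333.47762339] 5.075 lidangle 1.342405512957329 rad 230.87175754051077 229.36869882353173 lat 0.5483406628300583 [-2.7  1.8 -6.8]
[-1.4, 24.8, 0.4, -0.004, 0.002, 0.001]
[-0.3, 22.9, 0.0, 0.0, -0.0, -0.0]
[2.0, 22.8, 0.0, -0.0, 0.0, 0.0]
[0.0, -0.0, -0.0, 0.0, -0.0, -0.0]
```

step_arm([
  [-1.5, 24, 0, 0, 0, 0],
  [0, 22, 0, 0, 0, 0],
  [2, 13, 0, 0, 0, 0],
  [0, 6, 0, 0, 0, 0],
  [0, 0, 0, 0, 0, 0],
])

```text
t: 5.7
eef_pos: [690.6, 11.4, 335.9]
tcp_rot: [-1.265, 1.563, -2.764]
ft_force: [1.5, 1.8, -1.6]
opening: 0.271
```

```bash
python3 arc.py '[1.63]'
```

```text
[690.61124653  11.44671404 335.92338896] 5.7 lidangle 1.6183036031487088 rad 231.1776356013647 229.36869882353173 lat 0.9070967228671979 [ 1.5  1.8 -1.6]
[2.1, 2.5, 0.9, -0.005, 0.002, 0.007]
```

step_arm([
  [0.5, 6, 0, 0, 0, 0],
  [0, 4, 0, 0, 0, 0],
  [0, 0, 0, 0, 0, 0],
])

```text
t: 6.08
eef_pos: [700.0, 12.2, 335.0]
tcp_rot: [-1.368, 1.561, -2.868]
ft_force: [-0.6, 2.3, -3.7]
opening: 0.265
```

```bash
python3 arc.py '[1.65]'
```

```text
[700.01013953  12.22972034 334.9653978 ] 6.075 lidangle 1.6592820313050511 rad 231.40020401379775 229.36869882353173 lat 0.9647831263098986 [-0.6  2.3 -3.7]
[1.7, -2.4, 1.0, -0.006, 0.002, 0.01]
```

step_arm([
  [0, 0, 0, 0, 0, 0],
  [0, 0, 0, 0, 0, 0],
  [0, 0, 0, 0, 0, 0],
], grip=60)

```text
t: 6.45
eef_pos: [701.2, 11.1, 336.8]
tcp_rot: [-0.758, 1.565, -2.258]
ft_force: [0.4, -0.1, -0.5]
opening: 0.533
```

step_arm([
  [-15, 0, 0, 0, 0, 0],
  [-25, 0, 0, 0, 0, 0],
  [-15, -20, 0, 0, 0, 0],
  [0, -45, -20, 0, 0, 0],
  [0, -45, -35, 0, 0, 0],
  [25, -40, -40, 0, 0, 0],
  [40, -30, -35, 0, 0, 0],
  [45, 0, -10, 0, 0, 0],
], grip=0)

```text
t: 7.45
eef_pos: [509.5, 139.8, 292.0]
tcp_rot: [1.25, 1.555, -0.253]
ft_force: [1.0, 0.4, -0.6]
opening: 0.004
```

```bash
python3 - <<'E'
from h import *
p=cur()[0];q=p-O;print(p,'c-frame',q@ex,q@ey,env.state()['t'],env.state()['opening'])
for n in("scene","top"): cv2.imwrite(f"pics/{n}2.png",env.read_camera(n)[:,:,::-1])
a=cv2.imread('pics/scene2.png');b=cv2.imread('pics/top2.png')
cv2.imwrite('pics/b2.png',np.hstack([cv2.resize(a[80:280,230:430],(400,400)),cv2.resize(b[120:320,250:450],(400,400))]))
E
```

```text
[509.45195887 139.7783262  292.03391634] c-frame -46.70214947114776 142.79394278845226 7.45 0.0042046826928296725
```

View pics/b2.png

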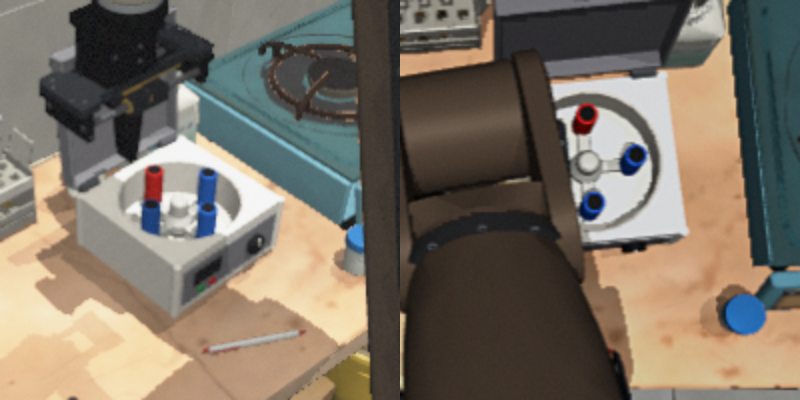

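```bash
python3 - <<'E'
from h import *
b=cv2.imread('pics/top2.png');cv2.imwrite('pics/b3.png',cv2.resize(b[155:245,315:395],None,fx=6,fy=6,interpolation=cv2.INTER_NEAREST))
E
```

```text
(no output)
```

View pics/b3.png

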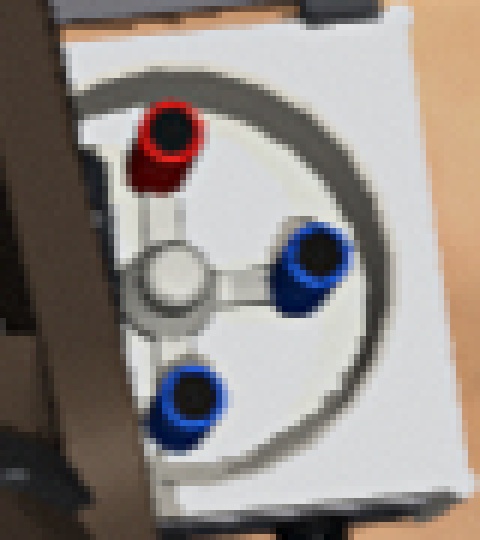

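```bash
python3 - <<'E'
from h import *
u=np.array([(172,131),(319,252),(194,395)])/6+[315,155]
P=plane('top',u,115);print(P)
print('centre by red+opp',(P[0]+P[2])/2, O)
for p in P:
    q=p-(P[0]+P[2])/2;print(np.hypot(*q[:2]),np.degrees(np.arctan2(q@ey,q@ex)))
E
```

```text
[[619.37047565   2.75117285 115.        ]
 [570.67776761 -51.47858878 115.        ]
 [516.11272001  -1.9230203  115.        ]]
centre by red+opp [5.67741598e+02 4.14076276e-01 1.15000000e+02] [567.   1.   0.]
51.68174770259143 -1.8199228495263131
51.975665265845024 -91.1733413809379
51.68174770259143 178.1800771504737
```

```bash
sed -i 's/O=np.array(\[567,1,0.\])/O=np.array([567.6,0.5,0.])/' h.py; python3 - <<'E'
from h import *
show(rows([W(-50,76,140)],goalR(-1),[5]))
E
```

```text
[29.8, -0.6, 13.1, -0.002, 0.001, -0.001]
[29.8, -0.6, 13.2, -0.002, 0.001, -0.001]
[29.8, -0.5, 13.2, -0.002, 0.001, -0.001]
[29.8, -0.5, 13.2, -0.002, 0.001, -0.001]
[29.8, -0.5, 13.3, -0.002, 0.001, -0.001]
```

step_arm([
  [30, -0.5, 13, -0.002, 0.001, 0],
  [30, -0.5, 13, -0.002, 0.001, 0],
  [30, -0.5, 13, -0.002, 0.001, 0],
  [30, -0.5, 13, -0.002, 0.001, 0],
  [25, -0.5, 10, -0.002, 0.001, 0],
  [0, 0, 0, 0, 0, 0],
  [0, 0, 0, 0, 0, 0],
])

```text
t: 8.43
eef_pos: [524.6, 71.5, 154.3]
tcp_rot: [1.505, 1.546, 0.01]
ft_force: [0.3, 0.1, 0.4]
opening: 0.001
```

```bash
python3 - <<'E'
from h import *
print(cur()[0]); show(rows([W(-50,78,130)],goalR(-1),[1]))
E
```

```text
[524.55255402  71.54449498 154.33868749]
[24.0, -13.1, -3.9, -0.002, 0.002, -0.024]
```

step_arm([
  [12, -7, -3, 0, 0, -0.012],
  [8, -5, -2, 0, 0, -0.01],
  [0, 0, 0, 0, 0, 0],
])

```text
t: 8.8
eef_pos: [512.6, 76.6, 135.1]
tcp_rot: [1.134, 1.567, -0.361]
ft_force: [0.6, 0.9, 0.2]
opening: 0.001
```

```bash
python3 - <<'E'
from h import *
p=cur()[0];q=p-O;print(p,q@ex,q@ey,env.state()['ft_force']); show(rows([W(-50,78,130)],goalR(-1),[1]))
E
```

```text
[512.60977697  76.58727689 135.06715902] -48.97435240076331 80.091891854047 [0.62569473 0.90330138 0.23117452]
[5.1, -1.0, 2.1, -0.001, 0.002, -0.004]
```

step_arm([
  [4.5, -1, 2, 0, 0.002, -0.004],
  [0, 0, 0, 0, 0, 0],
])

```text
t: 9.05
eef_pos: [511.8, 74.6, 130.4]
tcp_rot: [-2.584, 1.57, 2.205]
ft_force: [0.1, 1.2, -0.9]
opening: 0.005
```

```bash
python3 - <<'E'
from h import *
p=cur()[0];q=p-O;print(p,q@ex,q@ey,env.state()['ft_force'],cur()[1].as_matrix().round(3)); show(rows([W(-50,78,130)],goalR(-1),[1]))
E
```

```text
[511.81119271  74.64551356 130.41726828] -49.91993849637243 78.21731227809524 [ 0.12443131  1.21488617 -0.85807553] [[-0.     0.997  0.076]
 [ 0.     0.076 -0.997]
 [-1.    -0.    -0.   ]]
[0.4, -0.1, 0.2, -0.0, -0.0, 0.0]
```

step_arm([
  [0, 0, 30, 0, 0, 0],
  [0, 0, 52, 0, 0, 0],
  [0, 0, 52, 0, 0, 0],
  [-35, -10, 30, 0, 0, 0],
  [-40, -40, 0, 0, 0, 0],
])

```text
t: 9.68
eef_pos: [475.4, -97.8, 205.1]
tcp_rot: [-2.17, 1.568, 2.621]
ft_force: [0.4, 0.2, 0.4]
opening: 0.004
```

```bash
python3 - <<'E'
from h import *
import pickle
p=cur()[0];q=p-O;print(p,q@ex,q@ey,env.state()['ft_force'])
F=[]
for i in range(16):
    t=env.state()['t'];F.append((t,env.read_camera('top')[:,:,::-1].copy()))
pickle.dump(F,open('f1.pkl','wb'))
print(F[0][0],env.state()['t'])
cv2.imwrite('pics/f1.png',np.vstack([np.hstack([cv2.resize(f[140:250,290:410],(190,174)) for _,f in F[i:i+4]]) for i in (0,4,8)]))
E
```

```text
[475.4186287  -97.75278907 205.05275658] -99.46622564794534 -90.87070886392746 [0.36480449 0.22596869 0.43135857]
9.675 10.475
```

View pics/f1.png

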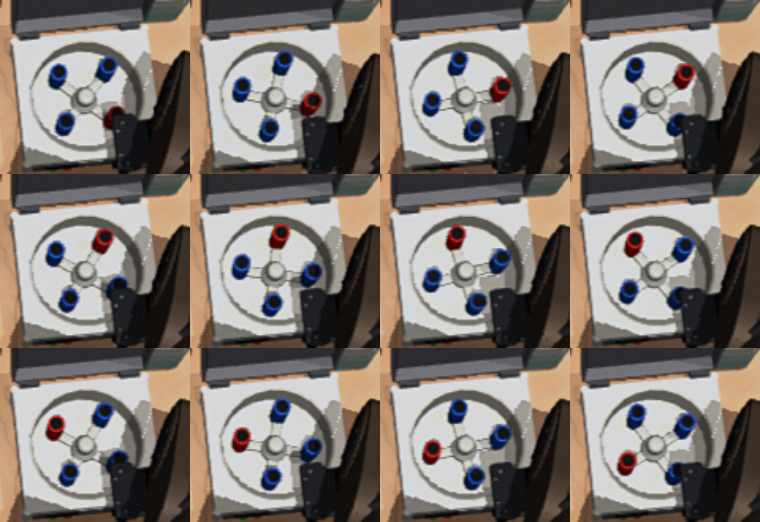

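The frames show the red bucket going anticlockwise about 90° every 4 frames (0.2 s), so the rotor is running free at about 7–8 rad/s. I'll keep filming until it stops.

```bash
python3 - <<'E'
from h import *
import pickle
F=pickle.load(open('f1.pkl','rb'))
for i in range(90):
    t=env.state()['t'];F.append((t,env.read_camera('top')[:,:,::-1].copy()))
pickle.dump(F,open('f1.pkl','wb'))
c=proj('top',[W(0,0,115)])[0]
T=[];A=[]
for t,f in F:
    f=f.astype(int);m=(f[:,:,2]>110)&(f[:,:,1]<60)&(f[:,:,0]<70)
    yy,xx=np.nonzero(m);k=np.hypot(xx-c[0],yy-c[1])<45
    if k.sum()<12: continue
    p=plane('top',[(xx[k].mean(),yy[k].mean())],115)[0]-O
    T.append(t);A.append(np.arctan2(p@ey,p@ex))
A=np.unwrap(np.array(A)+0);A=A-A[0]
for i in range(0,len(T),5):print(round(T[i],2),round(A[i],2))
print(T[-1],A[-1])
E
```

```text
9.72 0.0
9.97 2.12
10.22 3.95
10.57 6.27
10.82 7.77
11.07 9.09
11.32 10.17
11.57 11.1
11.97 12.49
12.22 13.11
12.47 13.66
12.72 14.09
12.97 14.36
13.22 14.55
13.47 14.64
13.72 14.65
13.97 14.65
14.22 14.65
14.47 14.65
14.72 14.65
14.925 14.658167801013672
```

```bash
python3 - <<'E'
from h import *
for n in("scene","top"): cv2.imwrite(f"pics/{n}4.png",env.read_camera(n)[:,:,::-1])
a=cv2.imread('pics/scene4.png');b=cv2.imread('pics/top4.png')
cv2.imwrite('pics/b4.png',np.hstack([cv2.resize(a[80:280,230:430],(400,400)),cv2.resize(b[120:320,250:450],(400,400))]))
p,_=cur();print(p)
show(rows([np.array([540,-60,390.]),np.array([700.5,11.5,390])],goalR(-1),[5,4]))
E
```

```text
[474.98453244 -95.65504581 204.60797693]
[-37.1, 13.4, -6.1, 0.001, -0.0, 0.001]
[-37.1, 13.5, -6.1, 0.001, -0.0, 0.001]
[-37.1, 13.5, -6.1, 0.001, -0.0, 0.001]
[-37.1, 13.5, -6.1, 0.001, -0.0, 0.001]
[-37.1, 13.5, -6.1, 0.001, -0.0, 0.001]
[0.0, 41.4, -14.7, 0.0, 0.0, 0.0]
[0.0, 41.4, -14.7, 0.0, 0.0, 0.0]
[0.0, 41.4, -14.7, 0.0, 0.0, 0.0]
[0.0, 41.4, -14.7, 0.0, 0.0, 0.0]
```

View pics/b4.png

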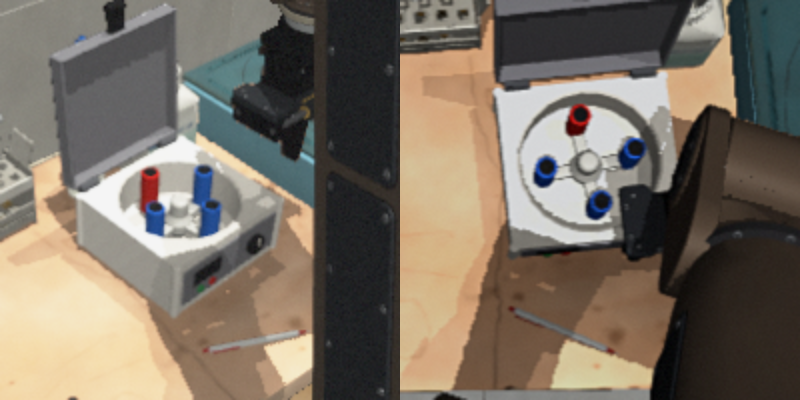

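The lid is upright, with its tab at crop (115,15), and the rotor has stopped. Its red bucket is at crop (578,120). Now I'll take hold of the tab again.

step_arm([
  [-37, 13.5, -6, 0, 0, 0],
  [-37, 13.5, -6, 0, 0, 0],
  [-37, 13.5, -6, 0, 0, 0],
  [-37, 13.5, -6, 0, 0, 0],
  [-37, 13.5, -6, 0, 0, 0],
  [0, 0, 0, 0, 0, 0],
], grip=60)

```text
t: 15.82
eef_pos: [541.9, -59.5, 394.9]
tcp_rot: [-2.171, 1.566, 2.621]
ft_force: [-0.5, 0.1, -1.4]
opening: 0.574
```

```bash
python3 - <<'E'
from h import *
p,_=cur();print(p)
show(rows([np.array([700.5,11.5,390])],goalR(-1),[4]))
E
```

```text
[541.87380422 -59.47143256 394.9407186 ]
[1.1, 41.0, -14.5, 0.001, -0.001, 0.001]
[1.1, 40.9, -14.5, 0.001, -0.001, 0.001]
[1.2, 40.9, -14.6, 0.001, -0.001, 0.001]
[1.2, 40.9, -14.6, 0.001, -0.001, 0.001]
```

step_arm([
  [1, 41, -14.5, 0, 0, 0],
  [1, 41, -14.5, 0, 0, 0],
  [1, 41, -14.5, 0, 0, 0],
  [1, 38, -14.5, 0, 0, 0],
  [0, 0, 0, 0, 0, 0],
  [0, 0, 0, 0, 0, 0],
])

```text
t: 16.58
eef_pos: [699.8, 12.1, 383.8]
tcp_rot: [-1.839, 1.558, 2.952]
ft_force: [0.2, -0.1, -0.7]
opening: 0.629
```

```bash
python3 - <<'E'
from h import *
p,_=cur();print(p)
show(rows([np.array([700.5,11.5,337])],goalR(-1),[3]))
E
```

```text
[699.83524052  12.05316678 383.78992304]
[15.6, 0.4, 0.3, 0.001, -0.001, 0.004]
[15.6, 0.3, 0.2, 0.001, -0.001, 0.004]
[15.6, 0.3, 0.2, 0.001, -0.001, 0.004]
```

step_arm([
  [15, 0.4, 0.2, 0, 0, 0.004],
  [15, 0.3, 0.2, 0, 0, 0.004],
  [13, 0.3, 0, 0, 0, 0],
  [0, 0, 0, 0, 0, 0],
])

```text
t: 17.08
eef_pos: [697.4, 9.5, 340.3]
tcp_rot: [-2.201, 1.566, 2.588]
ft_force: [0.1, 0.4, -0.7]
opening: 0.634
```

step_arm([
  [0, 0, 0, 0, 0, 0],
  [0, 0, 0, 0, 0, 0],
  [0, 0, 0, 0, 0, 0],
  [0, 0, 0, 0, 0, 0],
  [0, 0, 0, 0, 0, 0],
], grip=10)

```text
t: 17.7
eef_pos: [697.3, 12.0, 342.1]
tcp_rot: [-2.877, 1.563, 1.913]
ft_force: [0.7, -4.2, -1.6]
opening: 0.271
```

```bash
python3 arc.py 'np.arange(1.6,1,-0.08)'
```

```text
[697.26091772  12.0042317  342.10123427] 17.7 lidangle 1.641149337373048 rad 238.01999848149896 229.36869882353173 lat 1.49611641410822 [ 0.7 -4.2 -1.6]
[7.6, -10.5, 1.5, 0.001, -0.007, 0.002]
[-0.8, -18.3, 0.0, 0.0, 0.0, 0.0]
[0.6, -18.3, -0.0, 0.0, 0.0, 0.0]
[2.1, -18.2, -0.0, 0.0, 0.0, 0.0]
[3.5, -18.0, 0.0, 0.0, 0.0, 0.0]
[5.0, -17.7, -0.0, 0.0, 0.0, 0.0]
[6.4, -17.2, -0.0, 0.0, 0.0, 0.0]
[7.7, -16.6, 0.0, 0.0, 0.0, 0.0]
```

step_arm([
  [0, 0, 0, 0, 0, 0],
  [3, 0, 0, 0, 0, 0],
  [4, 1, 0, 0, 0, 0],
  [0, 0, 0, 0, 0, 0],
], grip=45)

```text
t: 18.2
eef_pos: [698.4, 11.7, 334.6]
tcp_rot: [-2.884, 1.564, 1.906]
ft_force: [0.1, -0.2, 0.3]
opening: 0.47
```

step_arm([
  [0, 0, 0, 0, 0, 0],
  [0, 0, 0, 0, 0, 0],
  [0, 0, 0, 0, 0, 0],
  [0, 0, 0, 0, 0, 0],
], grip=10)

```text
t: 18.7
eef_pos: [698.4, 12.0, 334.6]
tcp_rot: [-2.895, 1.563, 1.895]
ft_force: [-0.3, 0.9, -0.8]
opening: 0.269
```

```bash
python3 arc.py 'np.arange(1.57,1,-0.08)'
```

```text
[698.41722071  12.0333552  334.62650912] 18.7 lidangle 1.650219417701824 rad 230.7613970362721 229.36869882353173 lat 1.4362062417664105 [-0.3  0.9 -0.8]
[-0.4, -18.5, 1.4, 0.001, -0.007, 0.002]
[-0.3, -18.3, -0.0, 0.0, 0.0, 0.0]
[1.2, -18.3, -0.0, 0.0, 0.0, 0.0]
[2.6, -18.2, 0.0, 0.0, 0.0, 0.0]
[4.1, -17.9, -0.0, 0.0, 0.0, 0.0]
[5.5, -17.5, -0.0, 0.0, 0.0, 0.0]
[6.9, -17.0, -0.0, 0.0, 0.0, 0.0]
[8.2, -16.4, -0.0, 0.0, 0.0, 0.0]
```

step_arm([
  [-0.5, -18, 1, 0, -0.006, 0],
  [-0.5, -18, 0, 0, 0, 0],
  [1, -18, 0, 0, 0, 0],
  [2.5, -18, 0, 0, 0, 0],
])

```text
t: 19.2
eef_pos: [628.5, 6.3, 333.6]
tcp_rot: [1.694, 1.561, 0.202]
ft_force: [2.9, 0.2, -0.1]
opening: 0.271
```

```bash
python3 arc.py 'np.arange(1.24,0.7,-0.09)'
```

```text
[628.54391666   6.27392972 333.5876934 ] 19.2 lidangle 1.3452603506053031 rad 230.8701300218513 229.36869882353173 lat 1.0687755553663194 [ 2.9  0.2 -0.1]
[6.5, -23.4, 1.0, 0.002, -0.001, -0.01]
[6.5, -19.6, -0.0, 0.0, -0.0, -0.0]
[8.2, -18.9, -0.0, -0.0, 0.0, 0.0]
[9.9, -18.1, -0.0, 0.0, -0.0, -0.0]
[11.5, -17.2, 0.0, 0.0, 0.0, 0.0]
[13.0, -16.1, -0.0, 0.0, -0.0, -0.0]
[14.4, -14.8, 0.0, 0.0, 0.0, 0.0]
```

step_arm([
  [6, -21, 0.5, 0, 0, -0.01],
  [6.5, -20, 0, 0, 0, 0],
  [8, -19, 0, 0, 0, 0],
  [10, -18, 0, 0, 0, 0],
  [11.5, -17, 0, 0, 0, 0],
])

```text
t: 19.82
eef_pos: [534.7, -1.5, 295.8]
tcp_rot: [1.546, 1.553, 0.054]
ft_force: [1.1, 0.2, 3.2]
opening: 0.27
```

```bash
python3 arc.py 'np.arange(0.81,0.2,-0.09)'
```

```text
[534.72659181  -1.53814798 295.83386656] 19.825 lidangle 0.9031891749263716 rad 231.74991337228013 229.36869882353173 lat 0.49664300250539334 [1.1 0.2 3.2]
[14.7, -15.8, 0.5, 0.001, 0.0, -0.018]
[14.1, -15.1, -0.0, 0.0, 0.0, 0.0]
[15.4, -13.8, -0.0, 0.0, 0.0, 0.0]
[16.5, -12.4, -0.0, 0.0, 0.0, 0.0]
[17.6, -10.8, -0.0, 0.0, 0.0, 0.0]
[18.5, -9.2, -0.0, 0.0, 0.0, 0.0]
[19.2, -7.5, -0.0, 0.0, 0.0, 0.0]
```

step_arm([
  [14.5, -15.5, 0.5, 0, 0, -0.015],
  [14, -15, 0, 0, 0, 0],
  [15.5, -14, 0, 0, 0, 0],
  [16.5, -12, 0, 0, 0, 0],
  [17.5, -11, 0, 0, 0, 0],
])

```text
t: 20.45
eef_pos: [466.0, -7.3, 220.0]
tcp_rot: [1.42, 1.56, -0.072]
ft_force: [2.2, 1.1, 0.1]
opening: 0.27
```

```bash
python3 arc.py '[0.38,0.31,0.25,0.19,0.14,0.1,0.06,0.03,0.0]'
```

```text
[466.0484011   -7.28052559 219.96363912] 20.45 lidangle 0.45727399784132616 rad 231.79907941780885 229.36869882353173 lat 0.05427684659445013 [2.2 1.1 0.1]
[16.9, -6.2, 0.0, 0.001, 0.002, -0.01]
[14.8, -6.3, -0.0, 0.0, -0.0, -0.0]
[13.0, -4.5, -0.0, -0.0, 0.0, 0.0]
[13.2, -3.8, 0.0, 0.0, -0.0, -0.0]
[11.2, -2.5, -0.0, -0.0, 0.0, 0.0]
[9.0, -1.6, 0.0, 0.0, -0.0, -0.0]
[9.1, -1.3, -0.0, -0.0, 0.0, 0.0]
[6.8, -0.7, -0.0, 0.0, -0.0, -0.0]
[6.9, -0.5, -0.0, -0.0, 0.0, 0.0]
```

step_arm([
  [16, -6, 0, 0, 0, -0.01],
  [14, -6, 0, 0, 0, 0],
  [13, -4.5, 0, 0, 0, 0],
  [11, -3.5, 0, 0, 0, 0],
  [9, -2, 0, 0, 0, 0],
])

```text
t: 21.08
eef_pos: [441.5, -9.4, 155.5]
tcp_rot: [-0.953, 1.568, -2.446]
ft_force: [-3.5, 0.9, 2.4]
opening: 0.268
```

```bash
python3 arc.py '[0.1,0.07,0.05,0.03,0.015,0.0]'
```

```text
[441.45161841  -9.36215432 155.46042639] 21.075 lidangle 0.15825515483834798 rad 231.86987818372774 229.36869882353173 lat -0.12910266489622454 [-3.5  0.9  2.4]
[13.7, 0.0, -0.2, 0.001, 0.002, 0.003]
[6.8, -1.0, -0.0, -0.0, 0.0, 0.0]
[4.6, -0.5, 0.0, 0.0, -0.0, -0.0]
[4.6, -0.4, -0.0, -0.0, 0.0, 0.0]
[3.4, -0.3, -0.0, 0.0, -0.0, -0.0]
[3.4, -0.2, 0.0, 0.0, 0.0, 0.0]
```

step_arm([
  [8, -0.5, 0, 0, 0, 0],
  [6, -0.5, 0, 0, 0, 0],
  [5, -0.5, 0, 0, 0, 0],
  [4, -0.4, 0, 0, 0, 0],
  [3, -0.3, 0, 0, 0, 0],
])

```text
t: 21.7
eef_pos: [437.2, -9.7, 127.2]
tcp_rot: [-1.4, 1.563, -2.892]
ft_force: [-4.0, 1.0, 1.0]
opening: 0.276
```

```bash
python3 arc.py '[0.02,0.01,0.0]'
```

```text
[437.16683284  -9.72577894 127.2022743 ] 21.7 lidangle 0.034886324028615134 rad 231.8049763586551 229.36869882353173 lat -0.16204728484301376 [-4.  1.  1.]
[3.6, 2.2, -0.2, 0.002, 0.001, 0.008]
[2.3, -0.2, -0.0, 0.0, 0.0, 0.0]
[2.3, -0.1, 0.0, 0.0, 0.0, 0.0]
```

step_arm([
  [2, 0.5, 0, 0, 0, 0],
  [2, 0.3, 0, 0, 0, 0],
  [2, 0.2, 0, 0, 0, 0],
  [2, 0, 0, 0, 0, 0],
  [2, 0, 0, 0, 0, 0],
])

```text
t: 22.32
eef_pos: [436.5, -9.8, 116.3]
tcp_rot: [-1.479, 1.559, -2.971]
ft_force: [-5.0, -0.1, 2.7]
opening: 0.271
```

```bash
python3 arc.py '[0.0]'
```

```text
[436.50194264  -9.76887722 116.29067851] 22.325 lidangle -0.012284674192070355 rad 231.72814068520938 229.36869882353173 lat -0.15387189538254278 [-5.  -0.1  2.7]
[-2.7, 2.5, -0.1, 0.002, 0.001, 0.011]
```

step_arm([
  [2, 0, 0, 0, 0, 0],
  [2, 0, 0, 0, 0, 0],
  [2, 0, 0, 0, 0, 0],
])

```text
t: 22.7
eef_pos: [437.1, -9.7, 113.9]
tcp_rot: [-1.292, 1.563, -2.783]
ft_force: [-12.0, 0.6, 40.2]
opening: 0.269
```

```bash
python3 arc.py '[0.0]'
```

```text
[437.1428898   -9.73405459 113.90171381] 22.7 lidangle -0.02249342879979417 rad 230.99299373857582 229.36869882353173 lat -0.16845662263195807 [-12.    0.6  40.2]
[-5.1, 1.8, -0.2, 0.003, 0.002, 0.007]
```

The upward force reached 40 N without further travel, so the lid is seated. Releasing and backing off.

step_arm([
  [0, 0, 0, 0, 0, 0],
  [0, 0, 0, 0, 0, 0],
  [0, 0, 0, 0, 0, 0],
  [0, 0, 0, 0, 0, 0],
], grip=60)

```text
t: 23.2
eef_pos: [439.3, -10.0, 114.4]
tcp_rot: [-0.6, 1.567, -2.091]
ft_force: [0.1, 0.2, -0.4]
opening: 0.611
```

step_arm([
  [-15, 0, 0, 0, 0, 0],
  [-30, 0, 0, 0, 0, 0],
  [-35, 0, 0, 0, 0, 0],
  [-30, 0, 10, 0, 0, 0],
  [-10, 0, 50, 0, 0, 0],
  [0, 0, 55, 0, 0, 0],
  [0, 0, 50, 0, 0, 0],
  [0, 0, 40, 0, 0, 0],
])

```text
t: 24.2
eef_pos: [456.9, -218.0, 238.4]
tcp_rot: [-0.572, 1.566, -2.059]
ft_force: [0.4, 0.4, 0.2]
opening: 0.629
```

```bash
python3 - <<'E'
from h import *
for n in("scene","top"): cv2.imwrite(f"pics/{n}5.png",env.read_camera(n)[:,:,::-1])
a=cv2.imread('pics/scene5.png');b=cv2.imread('pics/top5.png');b0=cv2.imread('pics/top0.png')
cv2.imwrite('pics/b5.png',np.hstack([cv2.resize(a[130:250,250:400],(400,320)),cv2.resize(b[130:290,250:450],(400,320))]))
d=cv2.absdiff(a,cv2.imread('pics/scene0.png')).max(2)[140:240,260:375];print((d>40).sum())
E
```

```text
1547
```

View pics/b5.png

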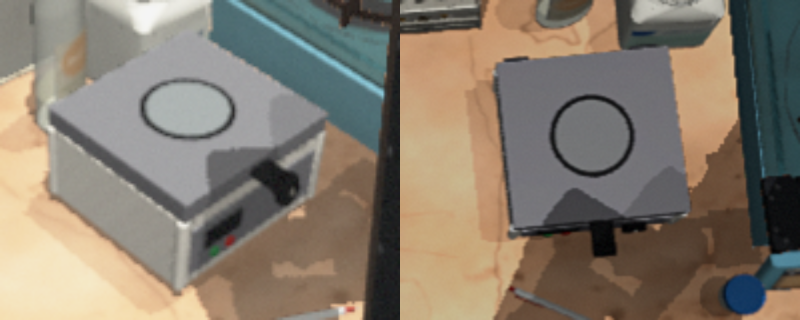

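```bash
python3 - <<'E'
from h import *
a=cv2.imread('pics/scene5.png');a0=cv2.imread('pics/scene0.png');b=cv2.imread('pics/top5.png');b0=cv2.imread('pics/top0.png')
print('lid left edge/front-left diff',(cv2.absdiff(a,a0).max(2)[165:220,262:322]>40).sum())
# front-left corner shift via template
def sh(i,j,x,y,w=14):
    t=i[y-w:y+w,x-w:x+w];r=cv2.matchTemplate(j[y-w-6:y+w+6,x-w-6:x+w+6],t,cv2.TM_CCOEFF_NORMED);l=cv2.minMaxLoc(r);return l[3][0]-6,l[3][1]-6,round(l[1],3)
print('scene FL',sh(a0,a,319,206),'tab',sh(a0,a,357,200),'top tab',sh(b0,b,352,248))
for n,x,y in [('jar',386,120),('bottle',335,120),('bluecup',422,277),('case',160,240),('redcup',195,177),('oil',211,288),('pen',330,284)]: print(n,sh(b0,b,x,y))
print(env.job_done(),env.state()['t'])
E
```

```text
lid left edge/front-left diff 22
scene FL (0, 0, 0.889) tab (0, 0, 0.835) top tab (0, 0, 0.892)
jar (0, -1, 0.927)
bottle (0, 0, 0.998)
bluecup (0, 0, 0.845)
case (0, 0, 0.97)
redcup (0, 0, 0.999)
oil (0, 0, 0.993)
pen (0, 0, 0.654)
the job is handed in; nothing more can be done
the job is handed in; nothing more can be done
```

I did the job in the order asked and handed it in at about 24 s on the robot's clock; no verdict was given.

- **Lid up:** I raised the lid by its tab to its stop, at a measured angle of about 1.65.
- **Rotor:** One push with the closed fingers sent it anticlockwise. The filmed part alone covers 14.65 rad (about 2.3 turns) over about 4 s after the fingers left. It came to rest by itself at t≈13.6 s with the lid still up.
- **Lid down:** I gripped the tab again, lowered the lid slowly, and pressed it until it met a firm stop. The wrist read about 40 N upward at that moment. That force came through the fingers on the tab, well under the 120 N wrist limit. The gripper body touched nothing that I could see.
- **Last checks:** In the final pictures, the lid's front corner and its tab show no pixel shift from the start, so the lid is fully shut.

**Bystanders:**
- The slide case, the oil bottle and the red cup show no shift. The blue cup also shows none, with a slightly weaker match.
- The pen also shows no shift, but that match was weak (0.65), probably because of shadows.
- The jar match came out one pixel off (about 2 mm). I put this down to shadow or noise, but did not check it further, so I cannot rule out that the raised lid nudged it.

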